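Load the two tube blocks into the tilted rocker's nest plate

TASK

Load the rocking platform for the next run: put the long aluminium tube block and the stepped aluminium tube block each into the cut-out of its own shape in the tilted platform's white nest plate, fully down so that they stand flat on the deck, and let go. The nest plate has some end play, so feel or look where its cut-outs are; leave the other things on the table where they are.

Things in the scene. Friction and masses are not known exactly. Their poses are not given: they have to be found in the camera images.
- rocker: The fixed rocking platform, 110 x 240 mm, about 118 mm high; origin on the table under its middle. On its tilted deck lies a white nest plate, 72 mm (deck x) by 202 mm (deck y), 14 mm thick, centred in deck x. Along deck y it stands somewhere within 10 mm either side of the deck's centre; this offset d is not reported: find it by touch or sight. The plate does not give way when pushed.
- deck (a point): Centre of the dark deck's upper face (86 x 240 mm), about 85 mm above the table. The deck is tilted 28 degrees towards the robot: x runs up the slope away from the robot, y is level along the deck, z is its normal. The plate's top is at z = 14 mm; its two cut-outs go through to the deck (z = 0), with about 2 mm clearance all round a block and no lead-in. End rails: 14 mm high, at y = +-114 mm.
- long_nest_mean (a point): Point on the deck face (z = 0, axes as deck; deck y = +44 mm) where the middle of the long block's cut-out is when d = 0; the true middle is d (-10 to +10 mm) further along y. The cut-out is 38 mm in x and 94 mm in y, its ends at 47 mm either side of its middle.
- stepped_nest_mean (a point): Point on the deck face (z = 0, axes as deck; deck y = -41 mm) where the centre of the stepped block's wide part belongs when d = 0; the true place is the same d further along y. Seen from there the cut-out has a wide part, x -25 to 25, y -24 to 24 mm, and a narrow part for the nose, x -13 to 13, y -50 to -24 mm.
- long_block_center (a point): Centre (25 mm above the underside) of the long tube block: a plain rectangular aluminium block, 34 mm (own x) by 90 mm (own y) by 50 mm high (z), ten wells on top. It stands upright and loose on the table. Grip it across its 34 mm; it goes in with its y along the deck's y, either way round.
- long_block: The long tube block itself, 0.15 to 0.3 kg; origin at the centre of its underside.
- stepped_block_center (a point): Centre of the wide part (25 mm above the underside) of the stepped tube block: aluminium, 50 mm high, from above a fat T: wide part 46 mm (own x) by 44 mm (own y), and a nose 22 mm wide towards its own -y, to y = -48 mm; five wells on top. Upright and loose on the table. Grip the wide part across its 46 mm; it goes in with its axes along the deck's, nose to deck -y.
- stepped_block: The stepped tube block itself, 0.14 to 0.27 kg; origin at the centre of the wide part's underside.
- petri_1: bystander: a small white petri dish, 58 mm across and 15 mm high, origin at the centre of its underside
- tape_roll: bystander: a roll of beige tape lying flat, 61 mm across and 19 mm high, origin at the centre of its underside
- cassette_3: bystander: a blue embedding cassette, 41 x 28 x 6 mm, origin at the centre of its underside
- marker_1: bystander: a black and white marker pen lying at the back, 124 mm long and 12 mm thick, origin at the middle of its underside
- base_mould_2: bystander: a small metal base mould, 29 x 39 x 11 mm, origin at the centre of its underside

How it is judged (in metres and radians):
At the end, for the whole second after the job is handed in: Both blocks released and at rest in the cut-outs of their own shapes, fully down: centre 20 to 29 mm above the deck face, within 7 mm of its centre line, within 16 mm of the cut-out's mean place along the deck, square to the deck within about 0.1 rad (z of long_block_center in the frame of long_nest_mean between 0.02 and 0.029 m and x of long_block_center in the frame of long_nest_mean between -0.007 and 0.007 m and y of long_block_center in the frame of long_nest_mean between -0.016 and 0.016 m and angle between the z axis of each of long_block_center, stepped_block_center and the z axis of deck, either way round below 0.1 rad and angle between the y axis of each of long_block_center, stepped_block_center and the y axis of deck, either way round below 0.12 rad and linear speed of each of long_block, stepped_block below 0.02 m/s and z of stepped_block_center in the frame of stepped_nest_mean between 0.02 and 0.029 m and x of stepped_block_center in the frame of stepped_nest_mean between -0.007 and 0.007 m and y of stepped_block_center in the frame of stepped_nest_mean between -0.016 and 0.016 m); the robot touches nothing.
It fails at once if a bystander on the table is moved by more than 20 mm (distance of any of petri_1, tape_roll, cassette_3, marker_1, base_mould_2 from where it was at the start of the episode above 0.02 m).
It also fails if it takes over 72 s, if anything falls off the work surface, if the arm or the gripper's body presses on something with over 40 N, if the wrist force passes 120 N, or if a joint passes its speed limit or range.

ROBOT

A 6-joint arm with a two-finger parallel gripper is mounted at the origin on a cart in front of the work surface, level with it; the furniture and walls round the work are solid. World frame = base frame: x ahead of the robot, y to its left, z up, the work surface at z = 0. Lengths are in mm, angles in rad, forces in N, time in s.
With the tool pointing down it reaches from about 300 to 775 mm from the base axis. Payload 14.6 kg.
Tool frame: the origin (TCP) lies midway between the tips of the shut fingers; the grasp point (between the pads) lies 19 mm behind it; x points along the fingers, z is the direction in which the jaws open and shut, and the axes are right-handed (so a half turn about x gives the same grasp; the last joint's range is limited). The gripper opens to 94 mm and grips with 3 to 60 N. Pads are 16 mm wide; open, the fingers measure 119 mm over their backs; the gripper's body (75 mm by 177 mm) begins 78 mm behind the grasp point.
Start: joints at [-1.313, 0.3, 1.521, -0, 1.321, -0.067], TCP at [175.508, -521.235, 205.446] pointing down, gripper open.
Joint ranges: [-3.03, 3.03], [-0.79, 2.21], [0.23, 2.52], [-1.04, 4.18], [0, 3.07], [-2.55, 2.55]. Speed limits (rad/s): [2.22, 2.22, 2.57, 3.14, 3.14, 3.14].

INTERFACE

Orientations are given as [roll, pitch, yaw] about the fixed x, y, z axes, in that order (R = Rz(yaw) Ry(pitch) Rx(roll)).
In Python, from cell import * gives the robot as it stands.
- The arm moves only by the tool play_rows, never from a script. Its argument "motion" is one flat list of numbers, 7 for each row, row after row: the turn, a rotation vector about the tool's x, y, z in rad, then the shift along the tool's x, y, z in m, then the closure, from -1 (fully open) to 1 (shut), so that 0 is half open. In form: [rx, ry, rz, x, y, z, fingers, rx, ry, rz, x, y, z, fingers, ...]. A call has 1 to 20 rows; each row shifts and turns the pose as measured when the row begins, along the tool's axes as they then stand; what a row does not reach is not made up. A row lasts 1/10 s, in which the tool goes at most 50 mm and 8.59 degrees, less where a joint would pass 70% of its speed; a pose out of reach is approached as far as the arm can. A call with a gripper value outside its range is refused whole. The fingers move at their own pace and stop on an object; "newtons" is the grip in N (left out, the last holds). Time passes only in rows, so rows that do not move let the fingers close. It gives the time, the measured TCP pose, the force and the opening at its end, in the units of the state.
- read_state(): the state, without advancing time (a new reading comes with each control period).
- camera(name): name is "scene" or "top"; returns (picture, depth): 420x560x3 uint8, blue, green, red; 420x560 float32, mm along the optical axis (not along the pixel's ray), 0 where there is no reading.
- camera_params(name): a dict with "fx", "fy", "cx", "cy" (pixels), "k1" (the pictures are not rectified: a ray, as slopes to the right and down, at radius r is drawn at 1 + k1 r^2 times it, then the intrinsics apply), "T" (4x4, takes a point from camera to world coordinates). Camera axes: x right, y down, z forward; pixel columns grow to the right and rows downward; lengths in mm; the calibration is good to about 2 mm. A picture is of the moment at which its call begins. camera_params takes no time and is no camera call.
- sign_off(): hands the job in, once; it reports no verdict.
Trained networks look in the newest picture that a camera, given by its name, has taken for a name from the list of things; names that differ only in an ending like _2 or _b are one class to them, and where a whole thing is asked for, a point or a joint stands for the part that bears it (a point fixed in the world has none). Each returns a list of dicts, best first, with "conf" (0 to 1); they miss things now and then, are a little off and sometimes report something else, mostly with a low value. They report only what shows in the picture. A call takes as long as a camera call.
- masks_of(camera, name): "region" (420x560 bool, what is visible of it).
- place_of(camera, name): "at" ([x, y, z] in mm, in the coordinates of the camera as it stood for that picture, good to about 4 mm: a listed point, or the origin of a listed thing).
The state is a dict: "clock": time; "joints": joint angles; "qd": joint speeds; "effort": joint torques, N m; "eef_pos": TCP position; "eef_rot": TCP orientation; "wrist_force": force on the tool from outside, world axes, zero at the start; "moment": the same for the moment, N m; "finger_gap": finger opening in mm.
Only numpy, scipy, OpenCV 4.12 (cv2) and the standard library are available. Lean on these libraries where they do the work, as an engineer would, in place of code of your own. Each camera call takes 0.05 s, during which the arm holds its last target.

## Working session

There is one attempt and no reset: what is moved stays moved. The work goes in short steps, Python scripts to look and compute and a tool call to move; the robot and the scene stay as the last step left them, time stands still between calls to the robot, and variables do not carry over. Pictures are saved under pics/ and viewed, and the job is handed in when it is done.

Besides the shell and the picture viewer there is one more tool, called after ">>>" in YAML: its name, and indented under it one key for each argument. play_rows: Moves the arm, as the interface text tells. Its arguments: {"type":"object","properties":{"motion":{"type":"array","items":{"type":"number"}},"newtons":{"type":"number"}},"required":["motion"]}

```bash
ls; mkdir -p pics; cat > h.py <<'E'
from cell import *
import numpy as np, cv2
from scipy.spatial.transform import Rotation as R
def w(cam,p):
    T=np.array(camera_params(cam)["T"]); return T[:3,:3]@np.array(p)+T[:3,3]
def cloud(cam,depth):
    P=camera_params(cam); v,u=np.mgrid[0:420,0:560]
    K=np.array([[P["fx"],0,P["cx"]],[0,P["fy"],P["cy"]],[0,0,1]])
    pts=np.stack([u.ravel(),v.ravel()],1).astype(np.float64)[:,None]
    n=cv2.undistortPoints(pts,K,np.array([P["k1"],0,0,0.]))[:,0].reshape(420,560,2)
    T=np.array(P["T"])
    c=np.dstack([n*depth[...,None],depth])
    return c@T[:3,:3].T+T[:3,3]
def proj(cam,X):
    P=camera_params(cam);T=np.array(P["T"]);c=(np.atleast_2d(X)-T[:3,3])@T[:3,:3]
    K=np.array([[P["fx"],0,P["cx"]],[0,P["fy"],P["cy"]],[0,0,1]])
    return cv2.projectPoints(c.reshape(-1,1,3),np.zeros(3),np.zeros(3),K,np.array([P["k1"],0,0,0.]))[0][:,0]
E
python3 - <<'E'
from h import *
s=read_state(); print({k:np.round(v,3) for k,v in s.items()})
for c in ["scene","top"]:
    im,d=camera(c); cv2.imwrite(f"pics/{c}0.png",im); np.savez(f"{c}0.npz",im=im,d=d)
    print(c,np.round(camera_params(c)["T"],3).tolist(),camera_params(c)["fx"])
    for n in ["rocker","deck","long_nest_mean","stepped_nest_mean","long_block_center","stepped_block_center","petri_1","tape_roll","cassette_3","marker_1","base_mould_2"]:
        try: print(n,[(np.round(w(c,r["at"]),1),round(r["conf"],2)) for r in place_of(c,n)][:2])
        except Exception as e: print(n,e)
E
```

```text
pics
{'clock': np.float64(0.0), 'joints': array([-1.313,  0.3  ,  1.522, -0.   ,  1.321, -0.067]), 'qd': array([-0.002, -0.   , -0.   , -0.001,  0.002,  0.001]), 'effort': array([ 3.0000e-03, -5.3181e+01, -3.5274e+01,  7.1000e-02,  2.4000e-02,
       -0.0000e+00]), 'eef_pos': array([ 175.449, -520.991,  204.905]), 'eef_rot': array([3.086, 1.57 , 1.84 ]), 'wrist_force': array([-0.486,  0.074, -0.566]), 'moment': array([-0.009, -0.009, -0.048]), 'finger_gap': np.float64(94.145)}
scene [[-0.878, -0.331, 0.345, 11.64], [-0.478, 0.624, -0.618, 742.405], [-0.01, -0.708, -0.706, 1034.968], [0.0, 0.0, 0.0, 1.0]] 518.7434814014255
rocker [(array([477.9,  81.9,  -1.9]), 0.68), (array([ 534.4, -178.4,   -2.1]), 0.28)]
deck [(array([469.9,  81.9,  85.6]), 0.62)]
long_nest_mean [(array([475.3, 125.4,  88.4]), 0.79)]
stepped_nest_mean [(array([474.1,  39.3,  86.3]), 0.76)]
long_block_center [(array([ 452.8, -343.6,   20.4]), 0.95)]
stepped_block_center [(array([ 420.2, -170.9,   24.1]), 0.78)]
petri_1 [(array([ 542.9, -259.9,   -1.7]), 0.54)]
tape_roll [(array([535.2, -94.8,  -2.8]), 0.61)]
casset
[... 295 characters left out ...]
4214638944336
rocker [(array([480.8,  82.9,  -4.8]), 0.63)]
deck [(array([483.3,  79.9,  86.1]), 0.85), (array([475.1,  40. ,  86.9]), 0.63)]
long_nest_mean [(array([480.6, 121.7,  85.5]), 0.69)]
stepped_nest_mean [(array([477.1,  34.4,  86. ]), 0.72)]
long_block_center [(array([ 449. , -343.2,   28. ]), 0.62)]
stepped_block_center [(array([ 419.5, -172. ,   28.4]), 0.56), (array([ 420.1, -174.4,    1. ]), 0.46)]
petri_1 [(array([ 545.3, -257.9,    2. ]), 0.65), (array([477.6,  37.8,  87.3]), 0.28)]
tape_roll [(array([ 5.433e+02, -9.620e+01,  1.000e-01]), 0.97)]
cassette_3 []
marker_1 [(array([ 565.5, -354.1,    3.6]), 0.72)]
base_mould_2 [(array([ 4.007e+02, -9.160e+01, -4.000e-01]), 0.77)]
```

View pics/scene0.png

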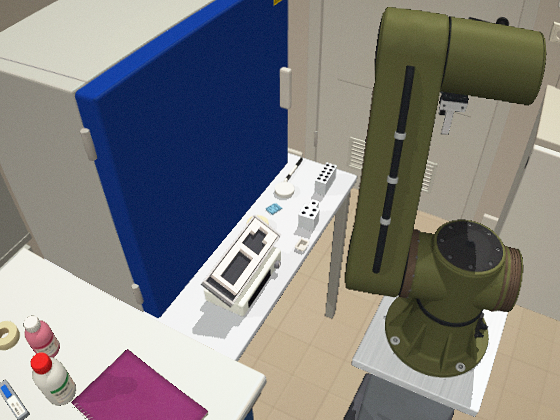

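View pics/top0.png

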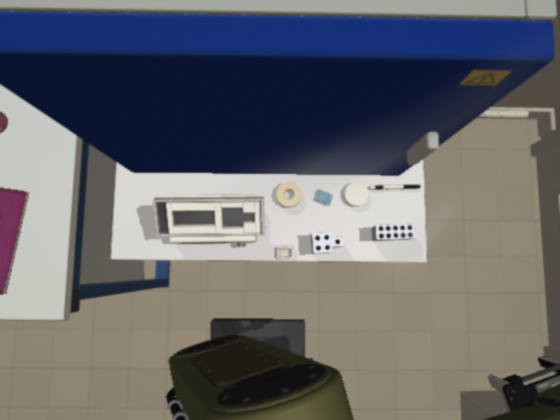

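```bash
python3 - <<'E'
from h import *
for c in ["scene","top"]:
    D=np.load(c+"0.npz"); P=cloud(c,D["d"]); im=D["im"]
    # blocks: top points
    for n,ctr in [("long",(451,-343)),("stepped",(420,-172))]:
        m=(abs(P[...,2]-50)<6)&(np.hypot(P[...,0]-ctr[0],P[...,1]-ctr[1])<75)&(D["d"]>0)
        q=P[m][:,:2].astype(np.float32)
        r=cv2.minAreaRect(q); print(c,n,len(q),np.round(r[0],1),np.round(r[1],1),round(r[2],1),"mean",q.mean(0).round(1),"z",P[m][:,2].mean().round(1))
    # deck region
    m=(P[...,2]>60)&(P[...,0]>410)&(P[...,0]<550)&(P[...,1]>-60)&(P[...,1]<230)&(D["d"]>0)
    g=im.mean(2); white=m&(im.min(2)>150)
    q=P[white]; 
    ctr=np.median(q,0); u,s,vt=np.linalg.svd(q-q.mean(0),full_matrices=False); print(c,"white",len(q),q.mean(0).round(1),np.round(vt[2],3),"rms",(s[2]/len(q)**.5).round(2),q.min(0).round(1),q.max(0).round(1))
E
```

```text
scene long 247 [ 446.8 -338.4] [35.9 92.2] 2.9 mean [ 446.  -336.5] z 48.2
scene stepped 281 [ 421.6 -182.4] [47.1 72.4] 6.5 mean [ 420.5 -176.5] z 49.5
scene white 1892 [470.4  81.9  95.8] [-0.465 -0.003  0.886] rms 3.85 [429.2 -40.7  61.7] [517.8 205.6 120.2]
top long 578 [ 450.8 -343.3] [34.5 91.5] 2.7 mean [ 450.3 -342.2] z 51.2
top stepped 489 [ 424.3 -186.2] [46.2 69.2] 1.2 mean [ 424.3 -180.8] z 50.9
top white 2256 [474.3  71.2  97.5] [-0.449 -0.006  0.893] rms 3.76 [432.  -39.6  70.2] [521.2 200.6 121.4]
```

```bash
python3 - <<'E'
from h import *
print(R.from_euler('xyz',read_state()["eef_rot"]).as_matrix().round(3).tolist())
# rectified view of plane through deck guess, z=14
th=np.radians(28); O=np.array([476,81,85.5]); ex=np.array([np.cos(th),0,np.sin(th)]); ey=np.array([0,1,0]); ez=np.array([-np.sin(th),0,np.cos(th)])
S=3
xs=np.arange(60,-60,-1/S); ys=np.arange(130,-130,-1/S)
rows=[]
for c in ["scene","top"]:
    D=np.load(c+"0.npz")
    Y,X=np.meshgrid(ys,xs)
    pts=O+X[...,None]*ex+Y[...,None]*ey+14*ez
    uv=proj(c,pts.reshape(-1,3)).reshape(X.shape+(2,)).astype(np.float32)
    r=cv2.remap(D["im"],uv[...,0],uv[...,1],cv2.INTER_CUBIC)
    for v in range(-120,121,20):
        px=int((130-v)*S); cv2.line(r,(px,0),(px,8 if v else 25),(0,0,255),1)
    for v in range(-40,41,20):
        px=int((60-v)*S); cv2.line(r,(0,px),(8 if v else 25,px),(0,0,255),1)
    rows.append(r[:, :780])
im=np.vstack(rows); im=im[:600]; 
cv2.imwrite("pics/rect0.png",cv2.resize(np.vstack(rows),(650,600)))
c="top";D=np.load("top0.npz")
cr=D["im"][185:250,145:270]; cv2.imwrite("pics/topz.png",cv2.resize(cr,None,fx=6,fy=6,interpolation=cv2.INTER_CUBIC))
E
```

```text
[[0.0, 0.948, 0.319], [-0.0, 0.319, -0.948], [-1.0, 0.0, 0.0]]
```

View pics/rect0.png

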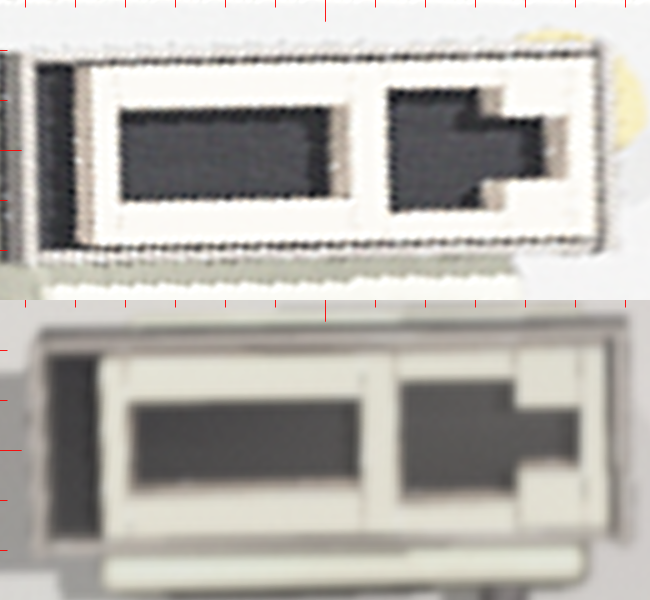

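View pics/topz.png

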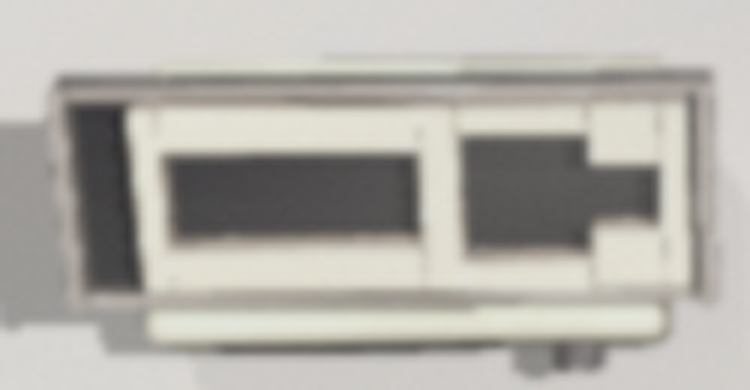

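```bash
cat > fit.py <<'E'
from h import *
from scipy.optimize import minimize
th=np.radians(28)
def frame(p,z0=85.):
    x,y,yaw=p; c,s=np.cos(yaw),np.sin(yaw)
    Rz=np.array([[c,-s,0],[s,c,0],[0,0,1]])
    M=Rz@np.array([[np.cos(th),0,-np.sin(th)],[0,1,0],[np.sin(th),0,np.cos(th)]])
    return M,np.array([x,y,z0])
def poly_samples(poly,e):
    poly=np.array(poly,float); out=[];inn=[]
    for a,b in zip(poly,np.roll(poly,-1,0)):
        L=np.linalg.norm(b-a); t=(b-a)/L; n=np.array([t[1],-t[0]])
        s=np.arange(3,L-2.9,1.)
        q=a+s[:,None]*t; out.append(q+e*n); inn.append(q-e*n)
    return np.vstack(out),np.vstack(inn)   # ccw poly: n is outward
plateP=[[-36,-101],[36,-101],[36,101],[-36,101]]
longP=[[-19,-3],[19,-3],[19,91],[-19,91]]
stP=[[-25,-17],[-25,-65],[-13,-65],[-13,-91],[13,-91],[13,-65],[25,-65],[25,-17]]
def samp(g,cam,M,o,q,z):
    X=o+np.c_[q,np.full(len(q),z)]@M.T
    uv=proj(cam,X).astype(np.float32)
    return cv2.remap(g,uv[:,0].reshape(1,-1),uv[:,1].reshape(1,-1),cv2.INTER_LINEAR)[0]
def fitplate(cam,im,p0,e=2.5):
    g=im.min(2).astype(np.float32)
    S=[poly_samples(longP,e),poly_samples(stP,e)]
    def f(p):
        M,o=frame([p[0],p[1],p[2]/50]); v=0;n=0
        for a,b in S:
            d=samp(g,cam,M,o,a,14)-samp(g,cam,M,o,b,14); v+=d.sum(); n+=len(d)
        return -v/n
    best=None
    for dy in range(-12,13,4):
      for dx in (-4,0,4):
        r=minimize(f,[p0[0]+dx,p0[1]+dy,0.],method="Nelder-Mead",options=dict(initial_simplex=np.array([p0[0]+dx,p0[1]+dy,0])+np.array([[0,0,0],[3,0,0],[0,3,0],[0,0,1.]])))
        if best is None or r.fun<best.fun: best=r
    return [best.x[0],best.x[1],best.x[2]/50],best.fun
E
python3 - <<'E'
from fit import *
for c in ["scene","top"]:
    D=np.load(c+"0.npz")
    for e in (1.5,2.5): print(c,np.round(fitplate(c,D["im"],[476,73],e)[0],4))
    P=cloud(c,D["d"])
    for n,ctr in [("long",(451,-343)),("stepped",(420,-180))]:
        for lo in (44,):
            m=(P[...,2]>lo)&(P[...,2]<56)&(np.hypot(P[...,0]-ctr[0],P[...,1]-ctr[1])<75)&(D["d"]>0)
            q=P[m]; print(n,q.min(0).round(1),q.max(0).round(1))
            if n=="stepped":
                # slice extents
                for y0 in range(-225,-145,8):
                    s=q[(q[:,1]>=y0)&(q[:,1]<y0+8)]
                    if len(s): print(y0,len(s),s[:,0].min().round(1),s[:,0].max().round(1))
E
```

```text
Traceback (most recent call last):
  File "fit.py", line 34, in fitplate
    r=minimize(f,[p0[0]+dx,p0[1]+dy,0.],method="Nelder-Mead",options=dict(initial_simplex=np.array([p0[0]+dx,p0[1]+dy,0])+np.array([[0,0,0],[3,0,0],[0,3,0],[0,0,1.]])))
  File "fit.py", line 29, in f
    d=samp(g,cam,M,o,a,14)-samp(g,cam,M,o,b,14); v+=d.sum(); n+=len(d)
                           ~~~~^^^^^^^^^^^^^^^^
  File "fit.py", line 21, in samp
    uv=proj(cam,X).astype(np.float32)
       ~~~~^^^^^^^
  File "h.py", line 15, in proj
    P=camera_params(cam);T=np.array(P["T"]);c=(np.atleast_2d(X)-T[:3,3])@T[:3,:3]
ValueError: time passes only in moves, steps and waits
```

```bash
sed -i 's/^from cell import \*$/from cell import *\nimport functools, cell\n_cp=functools.lru_cache(None)(cell.camera_params)\ndef camera_params(n): return _cp(n)/' h.py
python3 - <<'E'
from fit import *
for c in ["scene","top"]:
    D=np.load(c+"0.npz")
    for e in (1.5,2.5): print(c,np.round(fitplate(c,D["im"],[476,73],e)[0],4))
    P=cloud(c,D["d"])
    for n,ctr in [("long",(451,-343)),("stepped",(420,-180))]:
        for lo in (44,):
            m=(P[...,2]>lo)&(P[...,2]<56)&(np.hypot(P[...,0]-ctr[0],P[...,1]-ctr[1])<75)&(D["d"]>0)
            q=P[m]; print(n,q.min(0).round(1),q.max(0).round(1))
            if n=="stepped":
                for y0 in range(-225,-145,8):
                    s=q[(q[:,1]>=y0)&(q[:,1]<y0+8)]
                    if len(s): print(y0,len(s),s[:,0].min().round(1),s[:,0].max().round(1))
    print(read_state()["clock"])
E
```

```text
scene [4.757338e+02 7.322580e+01 2.050000e-02]
scene [4.75671e+02 7.34706e+01 2.27000e-02]
long [ 426.7 -383.9   44. ] [ 464.7 -291.6   53.1]
stepped [ 396.2 -218.8   44.1] [ 445.9 -145.3   54.7]
-225 5 418.2 430.0
-217 16 411.1 433.9
-209 23 412.8 435.3
-201 17 400.8 445.8
-193 34 399.5 445.9
-185 33 397.8 444.8
-177 38 397.8 443.1
-169 39 396.9 443.2
-161 37 396.2 440.4
-153 39 398.0 441.2
1.2
top [4.788813e+02 6.973690e+01 2.250000e-02]
top [4.784564e+02 6.943060e+01 2.040000e-02]
long [ 431.8 -389.    44.1] [ 467.8 -297.2   56. ]
stepped [ 400.7 -220.6   44.4] [ 447.3 -151.3   55.7]
-225 19 417.5 438.1
-217 31 417.4 435.9
-209 32 415.1 435.7
-201 40 403.4 447.2
-193 75 403.4 447.3
-185 61 401.0 447.2
-177 79 400.9 447.1
-169 60 400.9 444.5
-161 80 400.7 444.5
-153 12 419.5 444.5
1.2
```

```bash
cat > bfit.py <<'E'
from fit import *
LB=[[-17,-45],[17,-45],[17,45],[-17,45]]
SB=[[-23,22],[-23,-22],[-11,-22],[-11,-48],[11,-48],[11,-22],[23,-22],[23,22]]
def fitblock(cam,im,d,poly,p0):
    """image-space: project top polygon at z=50, compare with mask of tall points"""
    P=cloud(cam,d); m=((P[...,2]>40)&(P[...,2]<60)&(d>0)&(np.hypot(P[...,0]-p0[0],P[...,1]-p0[1])<75))
    # also side faces appear; restrict to z>46
    m&=P[...,2]>45
    mf=cv2.GaussianBlur(m.astype(np.float32),(0,0),.8)
    S=8
    uv0=proj(cam,[[p0[0],p0[1],50]])[0].astype(int)-40
    big=cv2.resize(m[uv0[1]:uv0[1]+80,uv0[0]:uv0[0]+80].astype(np.float32),None,fx=S,fy=S,interpolation=cv2.INTER_LINEAR)
    def f(p):
        c,s=np.cos(p[2]/50),np.sin(p[2]/50)
        q=np.array(poly,float)@np.array([[c,s],[-s,c]])+p[:2]
        uv=(proj(cam,np.c_[q,np.full(len(q),50.)])-uv0+.5)*S-.5
        t=np.zeros(big.shape,np.uint8); cv2.fillPoly(t,[np.round(uv*16).astype(np.int32)],1,shift=4)
        return np.abs(t-big).sum()/S/S
    best=None
    for a in (-4,0,4,8):
        x0=np.array([p0[0],p0[1],a/57*50])
        r=minimize(f,x0,method="Nelder-Mead",options=dict(initial_simplex=x0+np.array([[0,0,0],[4,0,0],[0,4,0],[0,0,2.]])))
        if best is None or r.fun<best.fun: best=r
    return [best.x[0],best.x[1],best.x[2]/50],best.fun
E
python3 - <<'E'
from bfit import *
for c in ["scene","top"]:
    D=np.load(c+"0.npz")
    print(c,[np.round(v,3) for v in fitblock(c,D["im"],D["d"],LB,(450,-341))],[np.round(v,3) for v in fitblock(c,D["im"],D["d"],SB,(422,-172))])
E
```

```text
scene [array([ 4.45793e+02, -3.37160e+02,  3.30000e-02]), np.float64(39.975)] [array([ 4.20040e+02, -1.69049e+02,  7.90000e-02]), np.float64(40.365)]
top [array([ 4.50652e+02, -3.42535e+02,  4.80000e-02]), np.float64(39.962)] [array([ 4.23783e+02, -1.73496e+02,  7.70000e-02]), np.float64(35.01)]
```

```bash
cat > plan.py <<'E'
from h import *
def toolR(down,zdir):
    x=np.array(down,float); x/=np.linalg.norm(x); z=np.array(zdir,float); z-=x*(z@x); z/=np.linalg.norm(z)
    return np.c_[x,np.cross(z,x),z]
def flat(yaw): return toolR([0,0,-1],[np.cos(yaw),np.sin(yaw),0])
def plan(pos,Rt,g,n=None,vmax=45,start=None):
    s=read_state(); p=np.array(s["eef_pos"]); R0=R.from_euler('xyz',s["eef_rot"])
    rv=(R0.inv()*R.from_matrix(Rt)).as_rotvec(); d=np.array(pos)-p
    n=n or int(max(np.ceil(np.linalg.norm(rv)/.13),np.ceil(np.linalg.norm(d)/vmax),1))
    out=[]; 
    for i in range(n):
        Ri=R0*R.from_rotvec(rv*i/n); out+=[[*np.round(rv/n,3),*np.round(Ri.inv().apply(d/n)/1000,4),g]]
    print("dpos",d.round(1),"rv",rv.round(3),"n",n); print(", ".join(", ".join(f"{v:g}" for v in r) for r in out))
E
python3 - <<'E'
from plan import *
plan([448.2,-340,130],flat(.046),-1)
E
```

```text
dpos [272.7 181.2 -75.4] rv [-1.292  0.    -0.   ] n 10
-0.129, 0, -0, 0.0075, 0.0316, -0.0085, -1, -0.129, 0, -0, 0.0075, 0.0325, -0.0043, -1, -0.129, 0, -0, 0.0075, 0.0327, -0.0001, -1, -0.129, 0, -0, 0.0075, 0.0325, 0.0041, -1, -0.129, 0, -0, 0.0075, 0.0317, 0.0083, -1, -0.129, 0, -0, 0.0075, 0.0304, 0.0123, -1, -0.129, 0, -0, 0.0075, 0.0285, 0.0161, -1, -0.129, 0, -0, 0.0075, 0.0262, 0.0196, -1, -0.129, 0, -0, 0.0075, 0.0235, 0.0228, -1, -0.129, 0, -0, 0.0075, 0.0203, 0.0257, -1
```

>>> play_rows:
  motion: [-0.129,0,0,0.0075,0.0316,-0.0085,-1,-0.129,0,0,0.0075,0.0325,-0.0043,-1,-0.129,0,0,0.0075,0.0327,0,-1,-0.129,0,0,0.0075,0.0325,0.0041,-1,-0.129,0,0,0.0075,0.0317,0.0083,-1,-0.129,0,0,0.0075,0.0304,0.0123,-1,-0.129,0,0,0.0075,0.0285,0.0161,-1,-0.129,0,0,0.0075,0.0262,0.0196,-1,-0.129,0,0,0.0075,0.0235,0.0228,-1,-0.129,0,0,0.0075,0.0203,0.0257,-1]

```text
clock: 2.2
eef_pos: [452.6, -330.8, 128.8]
eef_rot: [-1.292, 1.567, -1.204]
wrist_force: [0.3, 0.1, 0.5]
finger_gap: 94.1
```

```bash
python3 - <<'E'
from plan import *
plan([448.2,-340,75],flat(.046),-1)
E
```

```text
dpos [ -4.4  -9.2 -53.8] rv [0.042 0.001 0.004] n 2
0.021, 0.001, 0.002, 0.0269, -0.0043, -0.0026, -1, 0.021, 0.001, 0.002, 0.0269, -0.0044, -0.0025, -1
```

>>> play_rows:
  motion: [0.021,0.001,0.002,0.027,-0.0045,-0.0026,-1,0.021,0.001,0.002,0.027,-0.0045,-0.0026,-1,0,0,0,0,0,0,-1]

```text
clock: 2.5
eef_pos: [451.5, -337.3, 72.7]
eef_rot: [2.162, 1.57, 2.218]
wrist_force: [0.2, -0.2, 0.5]
finger_gap: 93.7
```

```bash
python3 - <<'E'
from plan import *
plan([448.2,-340,19],flat(.046),-1,n=3)
E
```

```text
dpos [ -3.3  -2.7 -53.7] rv [ 0.009 -0.    -0.001] n 3
0.003, -0, -0, 0.0179, -0.0009, -0.0012, -1, 0.003, -0, -0, 0.0179, -0.0009, -0.0012, -1, 0.003, -0, -0, 0.0179, -0.0009, -0.0012, -1
```

>>> play_rows:
  motion: [0.003,0,0,0.0179,-0.0009,-0.0014,-1,0.003,0,0,0.0179,-0.0009,-0.0014,-1,0.003,0,0,0.016,-0.0009,-0.0012,-1,0,0,0,0,0,0,-1]

```text
clock: 2.9
eef_pos: [448.9, -341.5, 24.0]
eef_rot: [-0.695, 1.567, -0.648]
wrist_force: [0.6, -0.4, 0.3]
finger_gap: 94.0
```

```bash
python3 - <<'E'
from plan import *
plan([448.2,-340,19],flat(.046),-1,n=1)
E
```

```text
dpos [-0.7  1.5 -5. ] rv [0.001 0.003 0.002] n 1
0.001, 0.003, 0.002, 0.005, 0.0015, -0.0007, -1
```

>>> play_rows:
  motion: [0.001,0.002,0.002,0.005,0.0015,-0.0007,-1,0,0,0,0,0,0,-1,0,0,0,0,0,0,1,0,0,0,0,0,0,1,0,0,0,0,0,0,1,0,0,0,0,0,0,1,0,0,0,0,0,0,1,0,0,0,0,0,0,1,0,0,0,0,0,0,1,0,0,0,0,0,0,1]
  newtons: 30

```text
clock: 3.9
eef_pos: [449.9, -341.4, 24.0]
eef_rot: [-0.723, 1.564, -0.677]
wrist_force: [-1.2, 0.5, 3.4]
finger_gap: 34.0
```

```bash
python3 - <<'E'
from plan import *
s=read_state();print(s)
plan([448.2,-340,170],flat(.046),1)
E
```

```text
{'clock': 3.9, 'joints': array([-7.13996184e-01,  5.41507675e-01,  1.63975315e+00,  2.88695691e-04,
        9.53985388e-01, -7.60645286e-01]), 'qd': array([-0.00059293, -0.00225909, -0.00157966, -0.00225349,  0.00349083,
        0.00020891]), 'effort': array([ 9.18517336e-01, -5.93901587e+01, -2.88961387e+01,  3.29446625e-01,
       -3.11271111e-01,  1.44576970e-04]), 'eef_pos': array([ 449.94318022, -341.36331235,   24.03999468]), 'eef_rot': array([-0.72338897,  1.5644455 , -0.67690611]), 'wrist_force': array([-1.18042925,  0.5202215 ,  3.43714776]), 'moment': array([-0.03481396, -0.10722563, -0.03957826]), 'finger_gap': 34.02363978611393}
dpos [ -1.7   1.4 146. ] rv [0.    0.005 0.004] n 4
0, 0.001, 0.001, -0.0365, 0.0002, -0.0002, 1, 0, 0.001, 0.001, -0.0365, 0.0002, -0.0003, 1, 0, 0.001, 0.001, -0.0365, 0.0003, -0.0003, 1, 0, 0.001, 0.001, -0.0365, 0.0003, -0.0004, 1
```

>>> play_rows:
  motion: [0,0.001,0.001,-0.02,0,0,1,0,0.001,0.001,-0.03,0,0,1,0,0.001,0,-0.04,0,0,1,0,0,0,-0.04,0,0,1,0,0,0,-0.04,0,0,1,0,0,0,-0.02,0,0,1,0,0,0,0,0,0,1]

```text
clock: 4.6
eef_pos: [447.8, -339.6, 217.6]
eef_rot: [2.451, 1.565, 2.497]
wrist_force: [0.9, -0.7, -2.9]
finger_gap: 33.9
```

```bash
cat >> plan.py <<'E'
th=np.radians(28)
def deck(yaw=0.0215):
    c,s=np.cos(yaw),np.sin(yaw); Rz=np.array([[c,-s,0],[s,c,0],[0,0,1]])
    return Rz@np.array([[np.cos(th),0,-np.sin(th)],[0,1,0],[np.sin(th),0,np.cos(th)]])
def tiltR(yaw=0.0215):
    M=deck(yaw); return toolR(-M[:,2],M[:,0])
NEST=np.array([477.1,71.5,85.])   # deck origin + d
def dk(x,y,z,yaw=.0215): return NEST+deck(yaw)@np.array([x,y,z])
E
python3 - <<'E'
from plan import *
s=read_state();print(s["wrist_force"],s["eef_pos"],s["finger_gap"])
print(dk(0,44,24))
# tcp sits at block y offset -1.4 -> deck y 42.6 ; z=24+ clearance
plan(dk(0,42.6,24+70),tiltR(),1,vmax=40)
E
```

```text
[ 0.93383467 -0.74424574 -2.89259328] [ 447.83679005 -339.57425722  217.60116311] 33.92309482107849
[464.88935943 115.24760223 106.19074223]
dpos [-15.8 452.7 -49.6] rv [ 0.023 -0.493 -0.01 ] n 12
0.002, -0.041, -0.001, 0.0043, 0.0377, 0.0005, 1, 0.002, -0.041, -0.001, 0.0043, 0.0377, 0.0002, 1, 0.002, -0.041, -0.001, 0.0042, 0.0377, -0, 1, 0.002, -0.041, -0.001, 0.0042, 0.0377, -0.0003, 1, 0.002, -0.041, -0.001, 0.0041, 0.0377, -0.0005, 1, 0.002, -0.041, -0.001, 0.0041, 0.0377, -0.0008, 1, 0.002, -0.041, -0.001, 0.004, 0.0377, -0.001, 1, 0.002, -0.041, -0.001, 0.0039, 0.0377, -0.0013, 1, 0.002, -0.041, -0.001, 0.0039, 0.0377, -0.0015, 1, 0.002, -0.041, -0.001, 0.0038, 0.0377, -0.0017, 1, 0.002, -0.041, -0.001, 0.0037, 0.0377, -0.0019, 1, 0.002, -0.041, -0.001, 0.0035, 0.0377, -0.0022, 1
```

>>> play_rows:
  motion: [0.002,-0.041,-0.001,0.002,0.0377,0.0005,1,0.002,-0.041,-0.001,0.002,0.0377,0.0002,1,0.002,-0.041,-0.001,0.0042,0.0377,0,1,0.002,-0.041,-0.001,0.0042,0.0377,-0.0003,1,0.002,-0.041,-0.001,0.0041,0.0377,-0.0005,1,0.002,-0.041,-0.001,0.0041,0.0377,-0.0008,1,0.002,-0.041,-0.001,0.004,0.0377,-0.001,1,0.002,-0.041,-0.001,0.0039,0.0377,-0.0013,1,0.002,-0.041,-0.001,0.0039,0.0377,-0.0015,1,0.002,-0.041,-0.001,0.0038,0.0377,-0.0017,1,0.002,-0.041,-0.001,0.0037,0.0377,-0.0019,1,0.002,-0.041,-0.001,0.0035,0.034,-0.0022,1,0,0,0,0,0,0,1]

```text
clock: 5.9
eef_pos: [421.5, 126.9, 150.9]
eef_rot: [0.021, 1.088, 0.035]
wrist_force: [-0.1, -0.4, -2.6]
finger_gap: 33.7
```

```bash
python3 - <<'E'
from plan import *
plan(dk(0,42.6,24+40),tiltR(),1)
E
```

```text
dpos [ 24.7 -13.4  -9.4] rv [-0.009 -0.006 -0.006] n 1
-0.009, -0.006, -0.006, 0.0196, -0.0139, 0.0173, 1
```

>>> play_rows:
  motion: [-0.004,-0.003,-0.003,0.008,-0.007,0.009,1,-0.004,-0.003,-0.003,0.008,-0.007,0.009,1,0,0,0,0,0,0,1,0,0,0,0,0,0,1]

```text
clock: 6.3
eef_pos: [445.1, 110.5, 140.7]
eef_rot: [-0.004, 1.089, 0.018]
wrist_force: [-0.4, 0.7, -2.7]
finger_gap: 33.7
```

```bash
python3 - <<'E'
from plan import *
plan(dk(0,42.6,24+30),tiltR(),1)
for c in ["scene","top"]:
    im,d=camera(c); np.savez(c+"1.npz",im=im,d=d)
    uv=proj(c,[NEST])[0].astype(int); cr=im[uv[1]-55:uv[1]+55,uv[0]-70:uv[0]+70]
    cv2.imwrite(f"pics/{c}1.png",cv2.resize(cr,None,fx=5,fy=5,interpolation=cv2.INTER_CUBIC))
E
```

```text
dpos [ 5.8  3.  -8. ] rv [ 0.002 -0.007  0.001] n 1
0.002, -0.007, 0.001, 0.0098, 0.0029, 0.0015, 1
```

View pics/scene1.png

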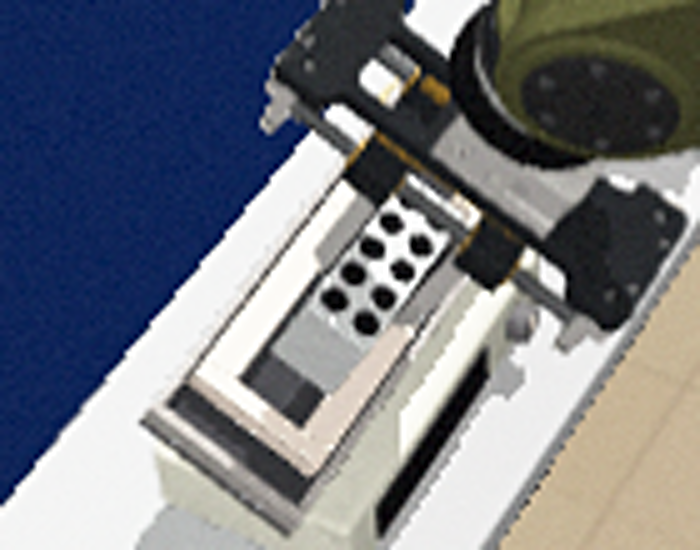

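View pics/top1.png

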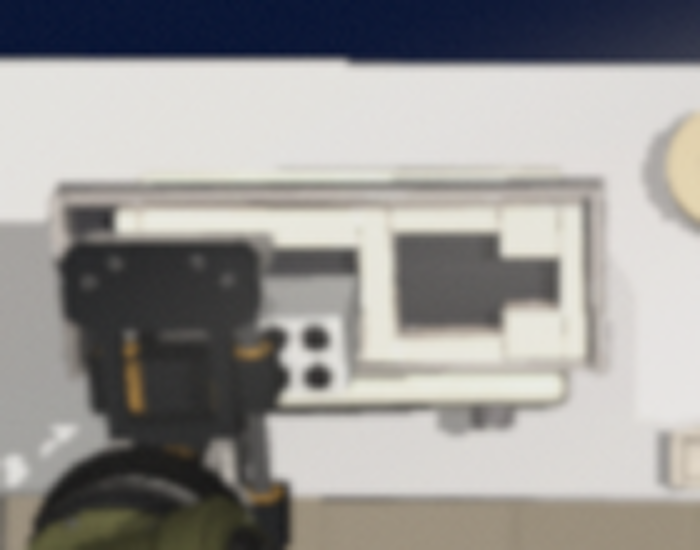

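```bash
python3 - <<'E'
from plan import *
s=read_state(); Rt=R.from_euler('xyz',s["eef_rot"]).as_matrix(); p=s["eef_pos"]; print(p)
for c in ["scene","top"]:
    D=np.load(c+"1.npz"); P=cloud(c,D["d"]); q=(P-p)@Rt
    for lo,hi in ((-33,-20),(-20,0),(0,20)):
      m=(q[...,0]>lo)&(q[...,0]<hi)&(abs(q[...,1])<60)&(abs(q[...,2])<30)&(D["d"]>0)&(abs(q[...,1])>10)
      qq=q[m]; print(c,lo,len(qq))
      for y0 in range(-56,56,8):
        t=qq[(qq[:,1]>=y0)&(qq[:,1]<y0+8)]
        if len(t)>3: print(y0,len(t),"z",t[:,2].min().round(1),t[:,2].max().round(1),"x",np.median(t[:,0]).round(1),"ymin/max",t[:,1].min().round(1),t[:,1].max().round(1))
E
```

```text
[444.97895618 110.92643074 141.11348003]
scene -33 366
-48 14 z -17.4 11.9 x -26.0 ymin/max -45.9 -40.4
-32 31 z -17.0 13.7 x -25.9 ymin/max -30.7 -24.4
-24 42 z -17.2 15.1 x -26.9 ymin/max -23.9 -16.1
-16 35 z -16.5 14.1 x -26.2 ymin/max -16.0 -10.1
8 40 z -27.0 26.3 x -26.1 ymin/max 10.2 15.8
16 50 z -17.6 16.1 x -26.3 ymin/max 16.1 23.9
24 48 z -17.0 16.3 x -26.6 ymin/max 24.5 32.0
32 49 z -17.5 15.4 x -26.2 ymin/max 32.0 40.0
40 55 z -17.6 16.3 x -25.4 ymin/max 40.1 47.4
scene -20 84
8 8 z -27.0 25.6 x -12.9 ymin/max 10.0 11.0
40 74 z -17.2 15.9 x -9.7 ymin/max 42.7 47.8
scene 0 75
40 71 z -16.8 16.1 x 10.6 ymin/max 42.6 47.9
top -33 244
-48 64 z -15.3 18.9 x -25.5 ymin/max -47.2 -40.1
-40 64 z -14.8 19.2 x -25.6 ymin/max -39.7 -32.0
-32 63 z -14.9 19.6 x -25.2 ymin/max -31.9 -24.2
-24 33 z -14.6 18.7 x -25.3 ymin/max -23.9 -17.1
-16 7 z 12.7 19.6 x -24.0 ymin/max -15.4 -12.8
24 4 z 10.6 13.1 x -24.9 ymin/max 27.8 31.3
32 9 z 10.0 13.9 x -25.5 ymin/max 32.1 39.6
top -20 84
-48 33 z -14.1 18.8 x -9.5 ymin/max -47.3 -40.1
-40 14 z 17.2 19.5 x -8.8 ymin/max -39.3 -32.0
-32 13 z 17.6 19.9 x -8.8 ymin/max -30.7 -24.4
-24 15 z 17.3 19.3 x -11.5 ymin/max -23.8 -16.3
-16 9 z 17.3 21.3 x -5.4 ymin/max -15.6 -12.0
top 0 77
-48 33 z -13.9 19.4 x 10.7 ymin/max -47.3 -41.2
-40 13 z 17.4 19.4 x 9.3 ymin/max -39.9 -32.9
-32 12 z 16.9 19.6 x 10.8 ymin/max -31.9 -24.2
-24 12 z 16.7 19.4 x 9.1 ymin/max -23.5 -16.4
-16 7 z 17.7 19.0 x 11.5 ymin/max -15.1 -11.1
```

```bash
sed -i 's/477.1,71.5,85/476.45,71.5,85/' plan.py; cat >> plan.py <<'E'
def st():
    s=read_state(); M=deck(); print("t",s["clock"],"deck pos",(M.T@(s["eef_pos"]-NEST)).round(2),"F deck",(M.T@s["wrist_force"]).round(1),"mom",(M.T@s["moment"]).round(2),"gap",round(s["finger_gap"],1),"rv",(R.from_euler('xyz',s["eef_rot"]).inv()*R.from_matrix(tiltR())).as_rotvec().round(4))
E
python3 - <<'E'
from plan import *
st(); plan(dk(0,43.5,24+22),tiltR(),1)
E
```

```text
t 6.4 deck pos [-0.69 40.09 63.92] F deck [-1.8 -0.1 -1.7] mom [0.01 0.37 0.05] gap 34.0 rv [ 0.0019 -0.0062  0.0011]
dpos [  8.9   3.6 -15.5] rv [ 0.002 -0.006  0.001] n 1
0.002, -0.006, 0.001, 0.0179, 0.0034, 0.0008, 1
```

>>> play_rows:
  motion: [0.001,-0.005,0.001,0.009,0.003,0.0008,1,0.001,-0.003,0,0.009,0.002,0.0004,1,0,0,0,0,0,0,1,0,0,0,0,0,0,1]

```text
clock: 6.8
eef_pos: [454.9, 116.4, 124.3]
eef_rot: [0.001, 1.08, 0.021]
wrist_force: [0.2, -0.1, -2.4]
finger_gap: 33.6
```

```bash
python3 - <<'E'
from plan import *
st()
E
```

```text
t 6.8 deck pos [ 0.26 45.31 44.36] F deck [-1.  -0.1 -2.2] mom [0.   0.4  0.05] gap 33.6 rv [-0.0007  0.0026  0.    ]
```

>>> play_rows:
  motion: [0,0.002,0,0,-0.0015,-0.0002,1,0,0,0,0,0,0,1]

```text
clock: 7.0
eef_pos: [454.6, 114.9, 124.2]
eef_rot: [0.001, 1.082, 0.022]
wrist_force: [-0.2, 0.5, -2.7]
finger_gap: 34.1
```

```bash
python3 - <<'E'
from plan import *
st()
E
```

```text
t 7.0 deck pos [-0.05 43.86 44.41] F deck [-1.4  0.5 -2.3] mom [-0.02  0.41  0.04] gap 34.1 rv [-0.0003  0.0002 -0.0002]
```

>>> play_rows:
  motion: [0,0,0,0.003,0,0,1,0,0,0,0.003,0,0,1,0,0,0,0.003,0,0,1,0,0,0,0.001,0,0,1]

```text
clock: 7.4
eef_pos: [459.9, 115.0, 115.2]
eef_rot: [0.001, 1.081, 0.022]
wrist_force: [0.2, -0.2, -2.5]
finger_gap: 33.8
```

```bash
python3 - <<'E'
from plan import *
st()
E
```

```text
t 7.4 deck pos [ 0.38 43.85 34.02] F deck [-1.  -0.2 -2.3] mom [-0.01  0.38  0.01] gap 33.8 rv [-0.0004  0.0014 -0.0003]
```

>>> play_rows:
  motion: [0,0,0,0.002,0,-0.0002,1,0,0,0,0.002,0,-0.0001,1,0,0,0,0.002,0,0,1,0,0,0,0.001,0,0,1]

```text
clock: 7.8
eef_pos: [463.2, 115.1, 108.2]
eef_rot: [0.001, 1.081, 0.022]
wrist_force: [1.0, -0.2, -1.9]
finger_gap: 33.8
```

```bash
python3 - <<'E'
from plan import *
st()
E
```

```text
t 7.8 deck pos [-2.000e-02  4.386e+01  2.627e+01] F deck [ 0.  -0.2 -2.2] mom [-0.05  0.36  0.02] gap 33.8 rv [-0.0004  0.0011 -0.0003]
```

Inside. Push down until contact with the deck.

>>> play_rows:
  motion: [0,0,0,0.001,0,0,1,0,0,0,0.001,0,0,1,0,0,0,0.001,0,0,1,0,0,0,0,0,0,1]

```text
clock: 8.2
eef_pos: [464.3, 115.4, 106.1]
eef_rot: [0.001, 1.081, 0.022]
wrist_force: [0.2, 0.4, -2.9]
finger_gap: 34.1
```

```bash
python3 - <<'E'
from plan import *
st()
E
```

```text
t 8.2 deck pos [-0.   44.11 23.85] F deck [-1.2  0.4 -2.7] mom [ 0.01  0.4  -0.01] gap 34.1 rv [-0.0004  0.001  -0.0005]
```

>>> play_rows:
  motion: [0,0,0,0.0015,0,0,1,0,0,0,0.0015,0,0,1,0,0,0,0.0015,0,0,1]

```text
clock: 8.5
eef_pos: [465.0, 115.6, 105.0]
eef_rot: [-0.0, 1.081, 0.021]
wrist_force: [-36.3, -3.2, 36.7]
finger_gap: 34.0
```

```bash
python3 - <<'E'
from plan import *
st()
E
```

```text
t 8.5 deck pos [ 0.13 44.3  22.53] F deck [-14.9  -2.4  49.4] mom [-0.45  3.16  0.08] gap 34.0 rv [-0.0003  0.0008  0.0002]
```

>>> play_rows:
  motion: [0,0,0,-0.0005,0,0,1,0,0,0,0,0,0,0,0,0,0,0,0,0,-0.1,0,0,0,0,0,0,-0.3,0,0,0,0,0,0,-0.3,0,0,0,0,0,0,-0.3]

```text
clock: 9.1
eef_pos: [465.9, 115.8, 106.6]
eef_rot: [0.001, 1.078, 0.023]
wrist_force: [0.4, -0.1, 0.3]
finger_gap: 60.8
```

```bash
python3 - <<'E'
from plan import *
st()
E
```

```text
t 9.1 deck pos [ 1.66 44.55 23.54] F deck [ 0.5 -0.1  0.1] mom [-0.02  0.14  0.03] gap 60.8 rv [-0.0003  0.0042 -0.0005]
```

Back out along the normal, then look.

>>> play_rows:
  motion: [0,0,0,-0.01,0,0,-0.3,0,0,0,-0.03,0,0,-0.3,0,0,0,-0.04,0,0,-0.3,0,0,0,-0.04,0,0,-0.3,0,0,0,0,-0.045,0,-0.6,0,0,0,0,-0.045,0,-0.6,0,0,0,0,-0.045,0,-1,0,0,0,0,-0.045,0,-1,0,0,0,0,-0.02,0,-1]

```text
clock: 10.0
eef_pos: [410.3, -83.1, 222.9]
eef_rot: [-0.001, 1.067, 0.04]
wrist_force: [-0.1, -0.1, -0.2]
finger_gap: 93.6
```

```bash
python3 - <<'E'
from plan import *
from bfit import fitblock,SB
st()
for c in ["scene","top"]:
    im,d=camera(c); np.savez(c+"2.npz",im=im,d=d)
    uv=proj(c,[NEST])[0].astype(int); cr=im[uv[1]-55:uv[1]+55,uv[0]-70:uv[0]+70]
    cv2.imwrite(f"pics/{c}2.png",cv2.resize(cr,None,fx=5,fy=5,interpolation=cv2.INTER_CUBIC))
    q=(cloud(c,d)-NEST)@deck()
    m=(q[...,2]>40)&(q[...,2]<60)&(abs(q[...,0])<40)&(q[...,1]>-20)&(q[...,1]<110)&(d>0)
    print(c,m.sum(),np.percentile(q[m],[2,50,98],axis=0).round(1).tolist())
plan([422,-171.2,130],flat(.078),-1)
E
```

```text
t 10.0 deck pos [   3.41 -153.11  154.32] F deck [-0.1 -0.1 -0.2] mom [-0.01  0.08  0.03] gap 93.6 rv [ 0.0175  0.0147 -0.0088]
scene 535 [[-17.2, 1.7, 43.3], [-0.7, 49.7, 50.3], [15.6, 90.5, 54.3]]
top 691 [[-14.3, -1.6, 42.0], [3.9, 41.1, 49.4], [19.0, 84.9, 53.0]]
dpos [ 11.6 -88.6 -92.5] rv [-0.038  0.502  0.01 ] n 4
-0.009, 0.126, 0.002, 0.0212, -0.0222, -0.0094, -1, -0.009, 0.126, 0.002, 0.0222, -0.0222, -0.0068, -1, -0.009, 0.126, 0.002, 0.0228, -0.0222, -0.0042, -1, -0.009, 0.126, 0.002, 0.0232, -0.0223, -0.0015, -1
```

View pics/scene2.png

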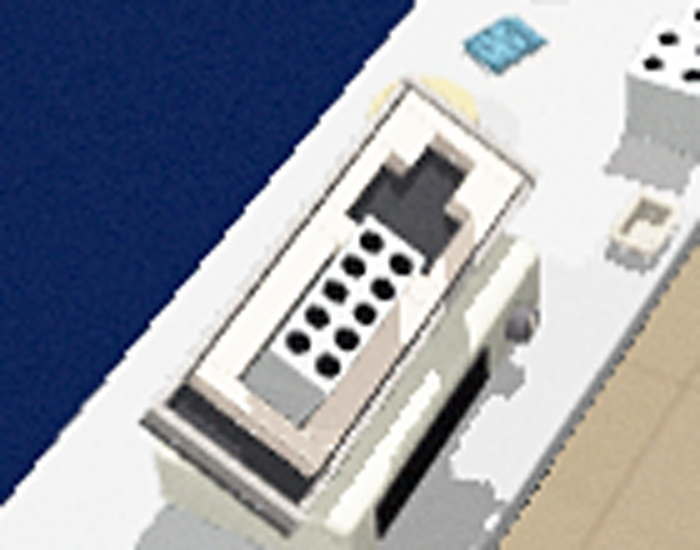

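>>> play_rows:
  motion: [-0.009,0.126,0.002,0.0212,-0.0222,-0.0094,-1,-0.009,0.126,0.002,0.0222,-0.0222,-0.0068,-1,-0.009,0.126,0.002,0.0228,-0.0222,-0.0042,-1,-0.009,0.126,0.002,0.0232,-0.0223,-0.0015,-1,0,0,0,0,0,0,-1]

```text
clock: 10.6
eef_pos: [421.8, -171.6, 129.9]
eef_rot: [-2.867, 1.552, -2.789]
wrist_force: [-0.8, 0.2, 0.4]
finger_gap: 93.7
```

```bash
python3 - <<'E'
from plan import *
plan([421.5,-171.2,75],flat(.078),-1)
E
```

```text
dpos [ -0.3   0.4 -54.9] rv [ 0.    -0.018  0.005] n 2
0, -0.009, 0.003, 0.0275, 0.0004, 0.0004, -1, 0, -0.009, 0.003, 0.0275, 0.0003, 0.0001, -1
```

>>> play_rows:
  motion: [0,-0.009,0.003,0.0275,0.0004,0.0004,-1,0,-0.007,0.002,0.0275,0.0003,0.0001,-1,0,0,0,0.02,0,0,-1,0,0,0,0.01,0,0,-1,0,0,0,0.005,0,0,-1,0,0,0,0,0,0,-1]

```text
clock: 11.2
eef_pos: [424.1, -166.2, 42.1]
eef_rot: [-0.481, 1.561, -0.399]
wrist_force: [0.1, 0.6, 0.5]
finger_gap: 94.3
```

```bash
python3 - <<'E'
from plan import *
plan([421.5,-171.2,20],flat(.078),-1)
E
```

```text
dpos [ -2.6  -5.  -22.1] rv [0.005 0.008 0.004] n 1
0.005, 0.008, 0.004, 0.0221, -0.0046, -0.0032, -1
```

>>> play_rows:
  motion: [0.003,0.004,0.002,0.007,-0.0025,-0.0015,-1,0.002,0.003,0.001,0.007,-0.0025,-0.0015,-1,0,0,0,0.004,0,0,-1,0,0,0,0,0,0,-1]

```text
clock: 11.6
eef_pos: [422.8, -172.3, 25.1]
eef_rot: [-0.623, 1.565, -0.546]
wrist_force: [0.2, -0.1, 0.2]
finger_gap: 94.2
```

```bash
python3 - <<'E'
from plan import *
plan([421.5,-171.2,20],flat(.078),-1)
E
```

```text
dpos [-1.3  1.1 -5.1] rv [-0.001  0.005  0.003] n 1
-0.001, 0.005, 0.003, 0.0051, 0.0012, -0.0012, -1
```

>>> play_rows:
  motion: [0,0.004,0.003,0.003,0.0011,-0.0012,-1,0,0,0,0.003,0,0,-1,0,0,0,0,0,0,1,0,0,0,0,0,0,1,0,0,0,0,0,0,1,0,0,0,0,0,0,1,0,0,0,0,0,0,1,0,0,0,0,0,0,1,0,0,0,0,0,0,1]
  newtons: 30

```text
clock: 12.5
eef_pos: [421.7, -171.4, 19.1]
eef_rot: [-0.389, 1.57, -0.312]
wrist_force: [-0.0, 0.2, -1.0]
finger_gap: 45.5
```

```bash
python3 - <<'E'
from plan import *
plan([421.5,-171.2,20],flat(.078),1)
E
```

```text
dpos [-0.2  0.2  0.9] rv [-0.001  0.001  0.   ] n 1
-0.001, 0.001, 0, -0.0009, 0.0002, -0.0002, 1
```

>>> play_rows:
  motion: [0,0,0,-0.02,0,0,1,0,0,0,-0.03,0,0,1,0,0,0,-0.04,0,0,1,0,0,0,-0.04,0,0,1,0,0,0,-0.04,0,0,1,0,0,0,-0.02,0,0,1,0,0,0,0,0,0,1]

```text
clock: 13.2
eef_pos: [419.7, -170.5, 214.6]
eef_rot: [2.552, 1.566, 2.629]
wrist_force: [1.0, 0.7, -2.8]
finger_gap: 45.5
```

```bash
python3 - <<'E'
from plan import *
plan(dk(0,-41,19+75),tiltR(),1,vmax=35)
E
```

```text
dpos [ 13.5 200.  -46.6] rv [ 0.054 -0.492 -0.016] n 6
0.009, -0.082, -0.003, 0.0078, 0.033, 0.0048, 1, 0.009, -0.082, -0.003, 0.0081, 0.0331, 0.0039, 1, 0.009, -0.082, -0.003, 0.0083, 0.0332, 0.0029, 1, 0.009, -0.082, -0.003, 0.0084, 0.0332, 0.0019, 1, 0.009, -0.082, -0.003, 0.0084, 0.0332, 0.0009, 1, 0.009, -0.082, -0.003, 0.0084, 0.0333, -0, 1
```

>>> play_rows:
  motion: [0.009,-0.082,-0.003,0.006,0.031,0.0048,1,0.009,-0.082,-0.003,0.007,0.0331,0.0039,1,0.009,-0.082,-0.003,0.007,0.0332,0.0029,1,0.009,-0.082,-0.003,0.0084,0.0332,0.0019,1,0.009,-0.082,-0.003,0.0084,0.0332,0.0009,1,0.009,-0.082,-0.003,0.0084,0.03,0,1,0,0,0,0,0,0,1,0,0,0,0,0,0,1]

```text
clock: 14.0
eef_pos: [428.6, 31.1, 159.4]
eef_rot: [0.007, 1.077, 0.024]
wrist_force: [0.1, 0.0, -1.1]
finger_gap: 46.0
```

```bash
python3 - <<'E'
from plan import *
st();plan(dk(0,-41,19+35),tiltR(),1,vmax=20)
E
```

```text
t 14.0 deck pos [ -8.09 -39.33  88.59] F deck [-0.4 -0.  -1.1] mom [-0.01  0.29 -0.02] gap 46.0 rv [-0.0055  0.0053 -0.001 ]
dpos [ 23.4  -1.2 -26.7] rv [-0.005  0.005 -0.001] n 2
-0.003, 0.003, -0, 0.0173, -0.0008, 0.004, 1, -0.003, 0.003, -0, 0.0173, -0.0008, 0.004, 1
```

>>> play_rows:
  motion: [-0.003,0.003,0,0.016,-0.001,0.004,1,-0.002,0.002,0,0.013,-0.001,0.004,1,0,0,0,0,0,0,1,0,0,0,0,0,0,1]

```text
clock: 14.4
eef_pos: [449.7, 26.7, 135.5]
eef_rot: [0.0, 1.088, 0.019]
wrist_force: [-0.2, 0.2, -0.8]
finger_gap: 45.5
```

```bash
python3 - <<'E'
from plan import *
st();plan(dk(0,-41,19+25),tiltR(),1,vmax=20)
s=read_state(); Rt=R.from_euler('xyz',s["eef_rot"]).as_matrix(); p=s["eef_pos"]
for c in ["scene","top"]:
    im,d=camera(c); np.savez(c+"3.npz",im=im,d=d)
    uv=proj(c,[NEST])[0].astype(int); cr=im[uv[1]-55:uv[1]+55,uv[0]-70:uv[0]+70]
    cv2.imwrite(f"pics/{c}3.png",cv2.resize(cr,None,fx=5,fy=5,interpolation=cv2.INTER_CUBIC))
    q=(cloud(c,d)-p)@Rt
    m=(q[...,0]>-37)&(q[...,0]<15)&(q[...,1]>-60)&(q[...,1]<30)&(abs(q[...,2])<30)&(d>0)&(abs(q[...,1])>9)
    qq=q[m]; print(c)
    for y0 in range(-56,28,6):
        t=qq[(qq[:,1]>=y0)&(qq[:,1]<y0+6)]
        if len(t)>3: print(y0,len(t),"z",t[:,2].min().round(1),t[:,2].max().round(1),"x",np.median(t[:,0]).round(1),"y",t[:,1].min().round(1),t[:,1].max().round(1))
E
```

```text
t 14.4 deck pos [ -0.75 -44.26  57.62] F deck [-0.6  0.2 -0.6] mom [0.03 0.3  0.02] gap 45.5 rv [-0.0025 -0.0057  0.0011]
dpos [  7.    3.4 -11.7] rv [-0.002 -0.006  0.001] n 1
-0.002, -0.006, 0.001, 0.0136, 0.0033, 0.0008, 1
scene
-50 7 z -10.5 8.1 x -31.2 y -48.5 -45.6
-38 9 z -9.0 9.5 x -29.4 y -35.8 -32.1
-32 16 z -10.2 10.4 x -31.3 y -31.7 -26.2
-26 29 z -22.3 19.5 x -30.7 y -25.8 -20.1
-20 34 z -21.4 21.3 x -31.4 y -19.8 -14.1
-14 34 z -23.1 20.4 x -32.0 y -13.9 -9.1
4 25 z -29.9 30.0 x -22.7 y 9.1 9.9
10 50 z -29.5 26.7 x -30.7 y 10.0 15.8
16 188 z -23.4 22.2 x -12.8 y 16.1 22.0
22 75 z -23.1 21.8 x -11.1 y 22.0 24.6
top
-56 11 z -6.6 10.7 x 8.8 y -50.4 -50.0
-50 53 z -7.7 13.5 x -28.9 y -50.0 -44.0
-44 49 z -7.7 13.8 x -29.3 y -43.9 -38.2
-38 51 z -6.8 13.2 x -29.9 y -37.9 -32.1
-32 30 z -7.0 14.1 x -20.6 y -31.8 -26.3
-26 7 z -18.2 19.5 x -6.7 y -25.7 -23.9
10 9 z -19.7 -14.6 x -31.6 y 10.1 16.0
16 5 z -19.5 -15.3 x -31.3 y 16.3 18.3
```

View pics/scene3.png

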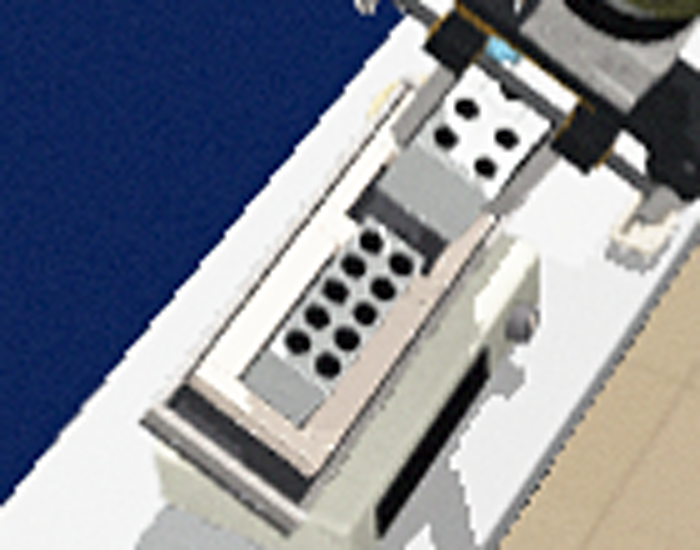

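View pics/top3.png

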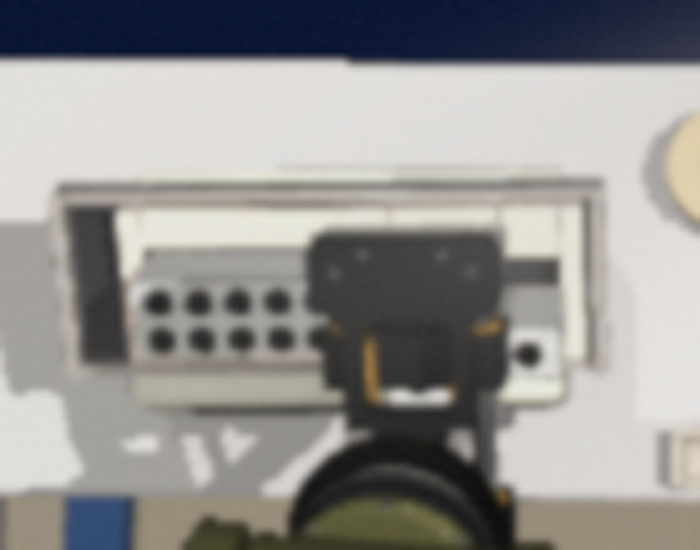

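>>> play_rows:
  motion: [-0.001,-0.004,0.001,0.007,0.0025,0.0006,1,-0.001,-0.002,0,0.006,0.001,0.0003,1,0,0,0,0,0,0,1,0,0,0,0,0,0,1]

```text
clock: 14.9
eef_pos: [457.0, 30.6, 124.8]
eef_rot: [-0.0, 1.079, 0.021]
wrist_force: [0.8, -0.5, -2.3]
finger_gap: 45.9
```

```bash
python3 - <<'E'
from plan import *
st()
E
```

```text
t 14.9 deck pos [  0.71 -40.48  44.68] F deck [-0.4 -0.6 -2.4] mom [0.   0.25 0.02] gap 45.9 rv [-0.0003  0.0033  0.0002]
```

>>> play_rows:
  motion: [0,0.002,0,0.002,-0.0004,-0.0005,1,0,0.001,0,0.003,0,-0.0002,1,0,0,0,0.002,0,0,1,0,0,0,0,0,0,1]

```text
clock: 15.3
eef_pos: [459.9, 30.3, 117.9]
eef_rot: [-0.0, 1.082, 0.021]
wrist_force: [-0.1, -0.4, -1.6]
finger_gap: 45.5
```

```bash
python3 - <<'E'
from plan import *
st()
E
```

```text
t 15.3 deck pos [ 4.000e-02 -4.085e+01  3.726e+01] F deck [-0.8 -0.4 -1.4] mom [-0.07  0.26 -0.01] gap 45.5 rv [-0.0001  0.0002  0.0001]
```

Block bottom is at ~18 mm, plate top at 14. Lower on.

>>> play_rows:
  motion: [0,0,0,0.002,0,0,1,0,0,0,0.002,0,0,1,0,0,0,0.002,0,0,1,0,0,0,0.001,0,0,1]

```text
clock: 15.7
eef_pos: [463.5, 30.3, 111.4]
eef_rot: [-0.0, 1.082, 0.021]
wrist_force: [0.2, 0.7, -2.0]
finger_gap: 45.8
```

```bash
python3 - <<'E'
from plan import *
st()
E
```

```text
t 15.7 deck pos [  0.17 -40.87  29.77] F deck [-0.8  0.6 -1.9] mom [-0.04  0.34  0.02] gap 45.8 rv [-0.0002  0.0006  0.0001]
```

>>> play_rows:
  motion: [0,0,0,0.002,0,-0.0001,1,0,0,0,0.002,0,0,1,0,0,0,0.002,0,0,1,0,0,0,0.001,0,0,1,0,0,0,0.001,0,0,1]

```text
clock: 16.2
eef_pos: [467.5, 30.4, 103.5]
eef_rot: [-0.0, 1.082, 0.021]
wrist_force: [1.0, -0.9, -1.2]
finger_gap: 45.9
```

```bash
python3 - <<'E'
from plan import *
st()
E
```

```text
t 16.2 deck pos [ 3.000e-02 -4.085e+01  2.097e+01] F deck [ 0.3 -0.9 -1.5] mom [0.01 0.26 0.02] gap 45.9 rv [-0.0001  0.0004  0.0001]
```

>>> play_rows:
  motion: [0,0,0,0.0012,0,0,1,0,0,0,0.0012,0,0,1,0,0,0,0.0012,0,0,1]

```text
clock: 16.5
eef_pos: [468.8, 30.5, 101.3]
eef_rot: [-0.0, 1.082, 0.021]
wrist_force: [-36.2, -1.9, 40.3]
finger_gap: 45.6
```

```bash
python3 - <<'E'
from plan import *
st()
E
```

```text
t 16.5 deck pos [  0.12 -40.79  18.36] F deck [-13.1  -1.1  52.6] mom [-0.31  2.77  0.06] gap 45.6 rv [ 0.0004 -0.      0.    ]
```

>>> play_rows:
  motion: [0,0,0,-0.0005,0,0,1,0,0,0,0,0,0,-0.2,0,0,0,0,0,0,-0.4,0,0,0,0,0,0,-0.45,0,0,0,0,0,0,-0.45,0,0,0,0,0,0,-0.45]

```text
clock: 17.1
eef_pos: [469.4, 30.5, 102.6]
eef_rot: [-0.001, 1.08, 0.021]
wrist_force: [0.3, 1.3, 0.6]
finger_gap: 68.2
```

>>> play_rows:
  motion: [0,0,0,-0.01,0,0,-0.45,0,0,0,-0.03,0,0,-0.45,0,0,0,-0.04,0,0,-0.45,0,0,0,-0.04,0,0,-0.45,0,0,0,-0.02,-0.045,0,-0.45,0,0,0,0,-0.045,0,-0.45,0,0,0,0,-0.045,0,-0.45,0,0,0,0,-0.045,0,-0.45,0,0,0,0,-0.02,0,-0.45,0,0,0,0,0,0,-0.45]

```text
clock: 18.1
eef_pos: [404.1, -171.2, 237.4]
eef_rot: [-0.013, 1.071, 0.021]
wrist_force: [0.2, -0.4, -0.7]
finger_gap: 67.9
```

```bash
python3 - <<'E'
from plan import *
st()
for c in ["scene","top"]:
    im,d=camera(c); np.savez(c+"4.npz",im=im,d=d)
    uv=proj(c,[NEST])[0].astype(int); cr=im[uv[1]-55:uv[1]+55,uv[0]-70:uv[0]+70]
    cv2.imwrite(f"pics/{c}4.png",cv2.resize(cr,None,fx=5,fy=5,interpolation=cv2.INTER_CUBIC))
    q=(cloud(c,d)-NEST)@deck()
    for n,lo,hi in (("long",-10,110),("st",-100,-12)):
        m=(q[...,2]>42)&(q[...,2]<60)&(abs(q[...,0])<40)&(q[...,1]>lo)&(q[...,1]<hi)&(d>0)
        t=q[m]; A=np.c_[t[:,:2],np.ones(len(t))]; k=np.linalg.lstsq(A,t[:,2],rcond=None)[0]
        print(c,n,m.sum(),np.percentile(t,[2,50,98],axis=0).round(1).tolist(),"slope",k.round(3))
    for n in ["petri_1","tape_roll","cassette_3","marker_1","base_mould_2","long_block_center","stepped_block_center"]:
        r=place_of(c,n); print(n,[(w(c,x["at"]).round(1),round(x["conf"],2)) for x in r[:1]])
E
```

```text
t 18.1 deck pos [   3.04 -241.06  170.98] F deck [-0.2 -0.4 -0.7] mom [ 0.05  0.1  -0.05] gap 67.9 rv [0.0132 0.0115 0.0002]
scene long 526 [[-17.2, 2.8, 44.8], [-0.8, 48.7, 50.3], [15.6, 90.2, 54.3]] slope [-6.0000e-03 -1.2000e-02  5.0679e+01]
scene st 406 [[-22.3, -86.1, 44.4], [-0.5, -43.7, 50.3], [21.2, -17.7, 54.2]] slope [-3.0000e-03 -2.5000e-02  4.8853e+01]
petri_1 [(array([477.3,  39.2,  87.5]), 0.42)]
tape_roll [(array([534.9, -94. ,  -0.8]), 0.54)]
cassette_3 [(array([ 531.8, -178.8,    1.7]), 0.6)]
marker_1 [(array([ 5.638e+02, -3.540e+02, -5.000e-01]), 0.55)]
base_mould_2 [(array([396.4, -90.1,   1.9]), 0.66)]
long_block_center [(array([ 541.5, -263.5,   -0.6]), 0.35)]
stepped_block_center [(array([464.7,  31.1, 106.7]), 0.55)]
top long 678 [[-14.1, -1.8, 43.6], [3.1, 41.7, 49.6], [18.8, 85.4, 52.9]] slope [-3.5000e-02 -1.0000e-03  4.9512e+01]
top st 572 [[-19.1, -88.5, 43.7], [3.6, -50.2, 49.6], [24.7, -22.3, 52.8]] slope [-2.1000e-02  1.1000e-02  5.0052e+01]
petri_1 [(array([ 546.1, -258.5,    2.8]), 0.67)]
tape_roll [(array([540.1, -97.5,   1.5]), 0.76)]
cassette_3 [(array([ 534.6, -183.4,   -2.3]), 0.46)]
marker_1 [(array([ 563.7, -357. ,    3.4]), 0.73)]
base_mould_2 [(array([404.2, -89.9,   3.2]), 0.6)]
long_block_center [(array([462.2, 112.9, 108.6]), 0.71)]
stepped_block_center [(array([465.8,  28.6, 107.6]), 0.98)]
```

View pics/scene4.png

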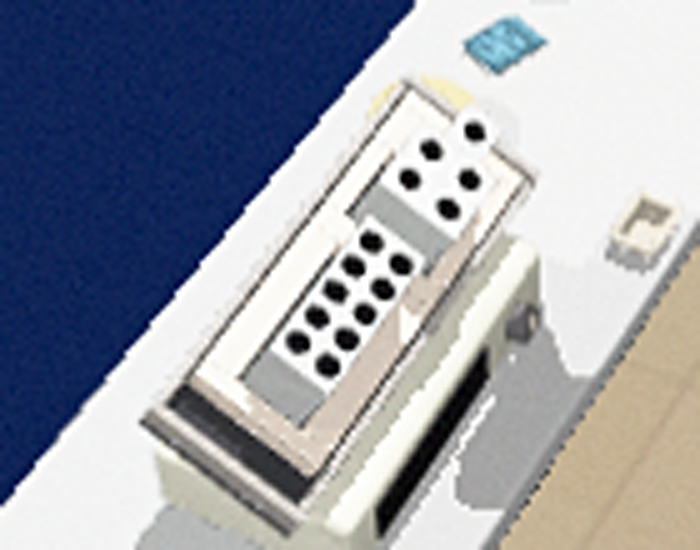

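View pics/top4.png

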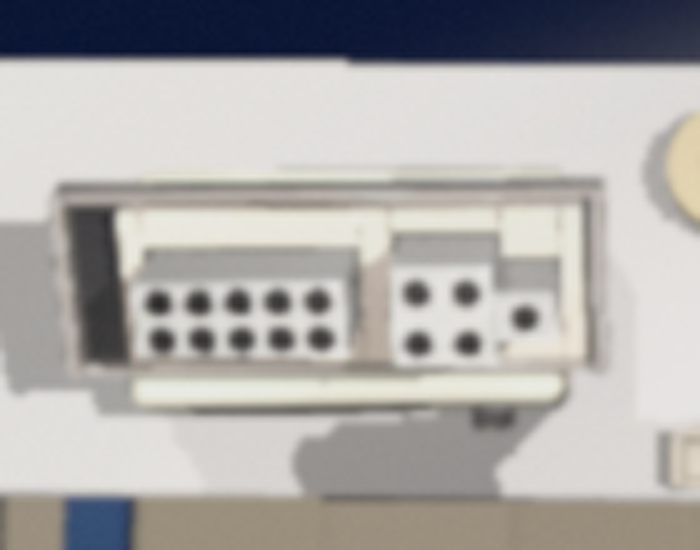

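Both blocks sit flat in their cut-outs: in the scene crop the long block is around (345,300) and the stepped block around (440,170), with its nose toward the −y end. Both block tops are about 50 mm above the deck face, and nothing else on the table has moved.

```bash
python3 -c "
from cell import *
print(sign_off())"
```

```text
the job is handed in; nothing more can be done
None
```

Both tube blocks are in their own cut-outs, flat on the deck and released. I handed the job in at about 18 s of the 72 s allowed; it reported no verdict.

- **Finding the plate:** I located the nest plate by edge-fitting both camera pictures. I then removed the camera bias using the long block once it was in the gripper. The plate sits several millimetres towards −y from the deck's centre.
- **Insertion:** Each block went down without catching on the plate until it met the deck at the expected depth, at about 50 N. That is under the 120 N limit.
- **Last checks:**
  - Both block tops measured about 50 mm above the deck face.
  - Fitted tilt was at most 0.035 rad.
  - The wrist force was close to zero, with the arm clear of everything.
- **Bystanders:** They were where they started, within the networks' accuracy.
- **Disagreements:**
  - The two cameras differ by about 3 to 5 mm in absolute position. This is a constant calibration bias, and it cancels between the blocks and the plate.
  - In the last scene-camera picture, the network reported the petri dish in the nest and the long block at the dish's place, both with low confidence. The top camera and the pictures themselves show both were misreadings.

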